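Fit-test photometer cell carriers in the slideway

TASK

Try each of the three black cell carriers in the grey slideway: set it on the open apron and slide it lengthwise, foot flat, into the yellow-flared mouth. Leave every carrier that fits completely inside the covered lane, and stand every carrier that sticks at the mouth upright, flat on the floor of the red tray. Leave the bottles, glassware and the box where they are.

Things in the scene. Friction and masses are not known exactly. Their poses are not given: they have to be found in the camera images.
- carrier_1: black cell carrier; the three look alike. Foot 80 mm long (x), 40 to 46 mm wide (y), 30 mm high; only trying shows if it fits. On its middle a blue grip fin, 36 mm long (x), 12 mm thick (y), from 30 to 95 mm above the underside. At x = +-31 mm stand capped glass cells 14 mm square, to 57 mm height. Symmetric under a half turn about z. Origin: centre of underside; z up. About 0.16 kg
- carrier_2: black cell carrier; the three look alike. Foot 80 mm long (x), 40 to 46 mm wide (y), 30 mm high; only trying shows if it fits. On its middle a blue grip fin, 36 mm long (x), 12 mm thick (y), from 30 to 95 mm above the underside. At x = +-31 mm stand capped glass cells 14 mm square, to 57 mm height. Symmetric under a half turn about z. Origin: centre of underside; z up. About 0.16 kg
- carrier_3: black cell carrier; the three look alike. Foot 80 mm long (x), 40 to 46 mm wide (y), 30 mm high; only trying shows if it fits. On its middle a blue grip fin, 36 mm long (x), 12 mm thick (y), from 30 to 95 mm above the underside. At x = +-31 mm stand capped glass cells 14 mm square, to 57 mm height. Symmetric under a half turn about z. Origin: centre of underside; z up. About 0.16 kg
- slideway: grey slideway, fixed, 300 mm long (own x, the sliding-in direction), 84 mm wide, 48 mm high; bed 8 mm thick. Open apron at one end, then yellow flared guides, then a lane covered by two lips (tops 48 mm above the table) with a 24 mm wide slot between them, through which a carrier's fin stands up. Holds two carriers in line. Origin: centre of the underside
- mouth (a point): middle of the lane's mouth, on the bed, 8 mm above the table; x points into the lane, z up. Lane: x = 0 to 190 mm, 43 mm wide, 34 mm high inside, far end closed. Guides: x = -14 to 0 mm, narrowing from 71 to 43 mm, 34 mm high. Open apron, where a carrier can be set down: x = -100 to -14 mm
- reject_tray: red open tray, fixed, 130 mm (own x) by 90 mm (y) outside, walls and floor 4 mm thick, 22 mm high; inside 122 x 82 mm. Origin: centre of the underside
- amber_bottle: bystander: amber glass bottle, 56 mm across, 120 mm tall. Origin: centre of the underside
- small_jar: bystander: white jar with blue cap, 44 mm across, 75 mm tall. Origin: centre of the underside
- green_vial: bystander: green glass vial, 38 mm across, 95 mm tall. Origin: centre of the underside
- cell_box: bystander: grey closed box, 100 x 65 x 35 mm. Origin: centre of the underside
- beaker: bystander: glass beaker, 72 mm across, 90 mm tall. Origin: centre of the underside
- flask: bystander: glass long-necked flask, 84 mm across, 185 mm tall. Origin: centre of the underside
- reagent_bottle: bystander: white bottle with red cap, 68 mm across, 150 mm tall. Origin: centre of the underside
Mind the look-alikes: they are no part of the job. What is shaped like the carrier_3 but turquoise is not meant. Leave any purple look-alike of the carrier_2 alone.

How it is judged:
By the outcome, as a careful person would: the job done as asked, in the order asked, and still so for the second after the job is handed in, with the robot touching nothing.
It also fails if it takes over 67 s, if anything falls off the work surface, if the arm or the gripper's body presses on something with over 40 N, if the wrist force passes 120 N, or if a joint passes its speed limit or range.

ROBOT

A 7-joint arm with a two-finger parallel gripper is mounted at the origin on the work surface. World frame = base frame: x ahead of the robot, y to its left, z up, the work surface at z = 0. Lengths are in m, angles in rad, forces in N, time in s.
With the tool pointing down it reaches from about 0.4 to 0.85 m from the base axis. Payload 10.4 kg.
Tool frame: the origin (TCP) lies at the very end of the fingers, on their centre line; the grasp point (between the pads) lies 19 mm behind it; z points along the fingers, y is the line along which they close (so a half turn about z gives the same grasp; the last joint's range is limited). The gripper opens to 87 mm and grips with 3 to 60 N. Pads are 19 mm wide; open, the fingers measure 117 mm over their backs; the gripper's body (75 mm by 190 mm) begins 51 mm behind the grasp point.
Start: joints at [-1.339, 0.332, -0.065, 1.46, 0.022, 1.35, -0.088], TCP at [0.158, 0.605, 0.223] pointing down, gripper open.
Joint ranges: [-2.6, 2.6], [-0.5, 2.12], [-1.47, 1.34], [0.16, 2.42], [-1.27, 4.41], [0.06, 2.06], [-2.6, 2.6]. Speed limits (rad/s): [2.22, 2.22, 2.79, 2.79, 3.14, 3.14, 3.14].

INTERFACE

Orientations are given as a unit quaternion [x, y, z, w].
In Python, from bench import status, camera, order gives the robot as it stands.
- The arm moves only by the tool jog_arm, never from a script. Its argument "plan" is a list of rows, each a list of 7 numbers: the turn, a rotation vector about the tool's x, y, z in rad, then the shift along the tool's x, y, z in mm, then the opening, from -1 (shut) to 1 (fully open). A call has 1 to 12 rows; each row is the pose to reach, as a shift and turn from the pose commanded when the call began, along the tool's axes at that moment; what a row does not reach only later rows make up. A row lasts 1/10 s, in which the tool goes at most 50 mm and 8.59 degrees, less where a joint would pass 70% of its speed; a pose out of reach is approached as far as the arm can. A call with a gripper value outside its range is refused whole. The fingers move at their own pace and stop on an object; "squeeze" is the grip in N (left out, the last holds). Time passes only in rows, so rows that repeat a pose let the fingers close. It gives the time, the measured TCP pose, the force, the opening and the grip force at its end, in the units of the state.
- status.read_state(): the state, without advancing time (a new reading comes with each control period).
- camera(name): name is "scene" or "top" or "wrist"; returns a dict with "image" (384x512x3 uint8, red, green, blue), "z_map" (384x512 float32, m along the optical axis (not along the pixel's ray), 0 where there is no reading), "fx", "fy", "cx", "cy" (pixels), "k1" (the pictures are not rectified: a ray, as slopes to the right and down, at radius r is drawn at 1 + k1 r^2 times it, then the intrinsics apply), "world_from_camera" (4x4, takes a point from camera to world coordinates); the wrist camera has in their place "mount" (4x4, takes a point from camera to tool coordinates, whose origin is the TCP and whose axes are the flange's). Camera axes: x right, y down, z forward; pixel columns grow to the right and rows downward; lengths in m; the calibration is good to about 2 mm. A picture is of the moment at which its call begins: read the wrist's pose just before it.
- order.close_job(): hands the job in; it is judged then, once.
The state is a dict: "time": time; "joint_positions": joint angles; "joint_vel": joint speeds; "joint_torque": joint torques, N m; "ee_pos": TCP position; "eef_rot": TCP orientation; "ft_force": force on the tool from outside, world axes, zero at the start; "torque": the same for the moment, N m; "width": finger opening in m; "grip_force": force on a finger pad.
Only numpy, scipy, OpenCV 4.12 (cv2) and the standard library are available. Lean on these libraries where they do the work, as an engineer would, in place of code of your own. Each camera call takes 0.05 s, during which the arm holds its last target. There are 200 camera calls.

## Working session

There is one attempt and no reset: what is moved stays moved. The work goes in short steps, Python scripts to look and compute and a tool call to move; the robot and the scene stay as the last step left them, time stands still between calls to the robot, and variables do not carry over. Pictures are saved under pics/ and viewed, at most 10 in all, crops included, and the job is handed in when it is done.

Besides the shell and the picture viewer there is one more tool, called as a command line: name --pt "numbers of a row" for each row, then --argument value for the rest. jog_arm: Moves the arm, as the interface text tells. Its arguments: {"type":"object","properties":{"plan":{"type":"array"},"squeeze":{"type":"number"}},"required":["plan"]}

```bash
mkdir -p pics; ls; python3 - <<'E'
from bench import status,camera
import cv2,numpy as np
s=status.read_state();print({k:np.round(v,3).tolist() for k,v in s.items()})
for n in("top","scene"):
    c=camera(n);np.savez(n+".npz",**c)
    cv2.imwrite(f"pics/{n}0.png",cv2.resize(c["image"][:,:,::-1],(800,600)))
    print(n,c["fx"],c["fy"],c["cx"],c["cy"],c["k1"],np.round(c["world_from_camera"],3).tolist())
E
```

```text
pics
{'time': 0.0, 'joint_positions': [-1.339, 0.333, -0.065, 1.461, 0.022, 1.35, -0.088], 'joint_vel': [-0.001, -0.001, -0.0, 0.001, -0.001, -0.001, 0.001], 'joint_torque': [0.001, -62.324, 0.025, -38.989, -0.061, 0.04, 0.0], 'ee_pos': [0.157, 0.604, 0.222], 'eef_rot': [0.127, 0.992, -0.001, -0.0], 'ft_force': [-0.457, -0.133, -0.633], 'torque': [-0.01, 0.015, 0.049], 'grip_force': 0.0, 'width': 0.087}
top 361.52437827686725 361.52437827686725 253.31881469592727 192.98240431217576 -0.10788574941516842 [[-0.012, -0.974, 0.228, 0.368], [-1.0, 0.013, 0.002, 0.03], [-0.005, -0.228, -0.974, 0.862], [0.0, 0.0, 0.0, 1.0]]
scene 438.50769740372186 438.50769740372186 255.21098821545115 196.71751035407905 -0.026448606242290715 [[0.607, 0.531, -0.591, 1.306], [0.794, -0.418, 0.441, -0.546], [-0.012, -0.737, -0.675, 0.894], [0.0, 0.0, 0.0, 1.0]]
```

View pics/top0.png

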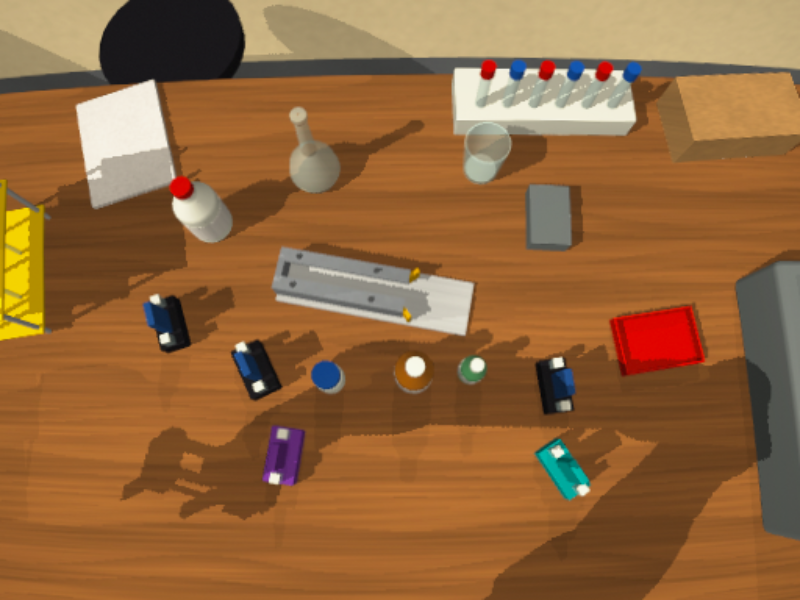

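View pics/scene0.png

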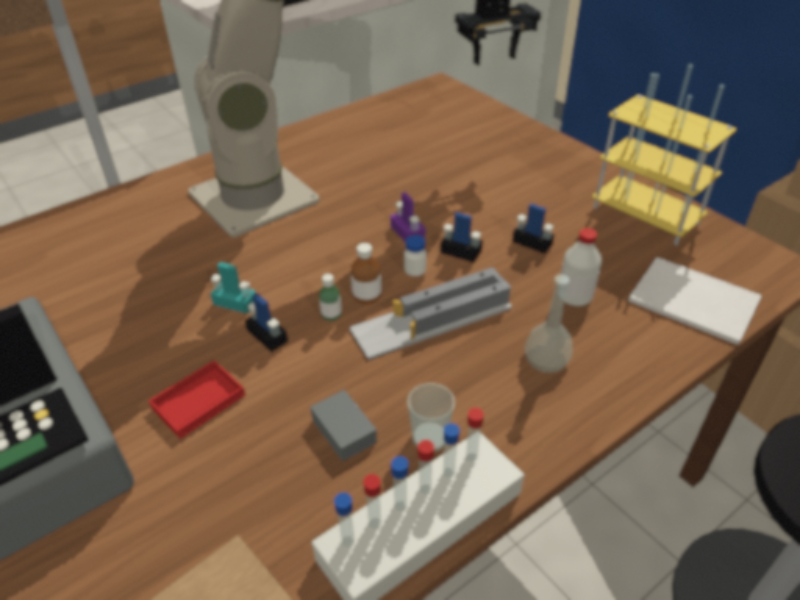

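Top view (800x600): black carriers sit at (165,322), (255,368) and (555,385). The slideway runs (275,275) to (475,305) with its mouth facing right, the tray is at (657,340), and the purple and turquoise look-alikes are at the bottom. The scene view agrees with this layout.

```bash
cat > h.py <<'E'
import numpy as np,cv2
def rays(c,px):
    K=np.array([[c["fx"],0,c["cx"]],[0,c["fy"],c["cy"]],[0,0,1.]])
    return cv2.undistortPoints(np.asarray(px,float).reshape(-1,1,2),K,np.array([float(c["k1"]),0,0,0]))[:,0]
def cloud(c,W=None):
    W=c["world_from_camera"] if W is None else W
    v,u=np.mgrid[:384,:512]
    r=rays(c,np.stack([u,v],-1).reshape(-1,2)); z=c["z_map"].reshape(-1,1)
    return (np.hstack([r*z,z])@W[:3,:3].T+W[:3,3]).reshape(384,512,3)
def plane(c,px,h,W=None):
    W=c["world_from_camera"] if W is None else W
    r=rays(c,px); d=np.hstack([r,np.ones((len(r),1))])@W[:3,:3].T
    return W[:3,3]+d*((h-W[2,3])/d[:,2:])
def rect(P):  # centre, (long,short), angle of long axis deg
    (x,y),(w,h),a=cv2.minAreaRect((P[:,:2]*1000).astype(np.float32))
    if h>w:w,h,a=h,w,a+90
    return np.round([x,y,w,h,(a+90)%180-90],1).tolist()
E
cat > meas.py <<'E'
from h import *
for n in("top","scene"):
    c=dict(np.load(n+".npz"));P=cloud(c);hsv=cv2.cvtColor(c["image"],cv2.COLOR_RGB2HSV)
    H,S,V=[hsv[:,:,i].astype(int) for i in range(3)];ok=c["z_map"]>0
    x,y,z=P[...,0],P[...,1],P[...,2]
    print(n,"table z",np.round(np.percentile(z[ok&(H>5)&(H<20)&(S>90)],[5,50,95])*1000,1))
    def comps(m,amin):
        k,l,st,ce=cv2.connectedComponentsWithStats(m.astype(np.uint8))
        return [(ce[i],l==i) for i in range(1,k) if st[i,4]>=amin]
    blue=(H>100)&(H<125)&(S>120)&(V>30)&(x>.2)&(x<.6)&(z>.02)
    for ce,m in comps(blue,15):
        q=P[m&ok];t=q[q[:,2]>.085]
        print(" blue",ce.round(),m.sum(),(q.mean(0)*1000).round(),"top",(rect(t),len(t)) if len(t)>5 else None)
    white=(S<60)&(V>150)&(z>.045)&(z<.065)&(x>.1)&(x<.6)
    for ce,m in comps(white,4): print(" cap",ce.round(1),m.sum(),(plane(c,[ce],.057)[0]*1000).round(1),"zmed",(np.median(z[m])*1000).round())
    red=(S>150)&((H<6)|(H>174))&(y<-.1)&(z<.04)&(x>.2)&(x<.6)
    for ce,m in comps(red,60): print(" red rim",rect(P[m&(z>.017)]),"all",rect(P[m]))
    slide=(S<60)&ok&(x>.36)&(x<.62)&(y>-.13)&(y<.3)
    m=slide&(z>.042)&(z<.054)
    for ce,k in comps(m,100): print(" lips",ce.round(),k.sum(),rect(P[k]),(P[k].mean(0)*1000).round(1))
    m=slide&(z>.003)&(z<.013)&(V>80)
    for ce,k in comps(m,100): print(" bed",ce.round(),k.sum(),rect(P[k]),(P[k].mean(0)*1000).round(1))
    yel=(H>15)&(H<32)&(S>150)&(x>.36)&(x<.62)&(y>-.13)&(y<.3)&(z>.02)
    for ce,k in comps(yel,4): print(" yel",ce.round(),k.sum(),(P[k].mean(0)*1000).round(1),P[k][:,2].max())
E
python3 meas.py
```

```text
top table z [-2.3  0.3  3.6]
 blue [101. 203.] 234 [533. 380.  73.] top ([535.1, 382.9, 33.8, 11.3, 19.1], 89)
 blue [158. 234.] 205 [462. 242.  76.] top ([463.3, 244.0, 36.0, 12.7, 26.2], 106)
 blue [208. 240.] 245 [449. 132.  75.] top None
 blue [360. 245.] 224 [ 432. -200.   73.] top ([432.8, -201.4, 34.9, 11.9, 7.9], 100)
 cap [176.5 178.4] 16 [593.4 210.2  57. ] zmed 48.0
 cap [219.3 189. ] 51 [566.6 110.2  57. ] zmed 48.0
 cap [ 99.2 191.4] 28 [564.8 393.   57. ] zmed 57.0
 cap [104.9 216.1] 39 [506.2 374.4  57. ] zmed 57.0
 cap [154.1 221.8] 31 [492.1 257.9  57. ] zmed 57.0
 cap [356.8 231.7] 38 [ 463.7 -199.6   57. ] zmed 57.0
 cap [216.3 244.1] 14 [440.6 115.8  57. ] zmed 47.0
 cap [165.1 246.8] 36 [435.6 230.6  57. ] zmed 57.0
 cap [361.6 258.9] 29 [ 402.7 -206.3   57. ] zmed 57.0
 cap [180.5 277.4] 34 [368.4 194.1  57. ] zmed 57.0
 cap [356.2 288.7] 45 [ 338.5 -190.    57. ] zmed 56.0
 cap [175.3 305.9] 42 [307.4 204.2  57. ] zmed 57.0
 cap [372.6 313.1] 36 [ 285.2 -223.2   57. ] zmed 57.0
 red rim [500.0, -371.8, 131.8, 89.9, -82.4] all [500.8, -378.0, 144.3, 89.9, -82.4]
[... 1085 characters left out ...]
med 57.0
 cap [351.1 144.9] 17 [568.6 395.   57. ] zmed 57.0
 cap [304.1 149.9] 15 [494.8 257.7  57. ] zmed 56.0
 cap [265.4 163.7] 22 [473.9 116.6  57. ] zmed 48.0
 cap [138.  177.5] 18 [ 289.7 -223.2   57. ] zmed 57.0
 cap [156.1 182. ] 21 [ 342.1 -190.2   57. ] zmed 56.0
 cap [174.5 206.4] 21 [ 467.2 -199.3   57. ] zmed 56.0
 red rim [502.0, -372.1, 130.3, 93.4, -82.6] all [491.8, -373.6, 130.5, 115.3, -82.5]
 lips [288. 183.] 396 [576.2, 120.6, 200.8, 36.3, 74.9] [577.5 119.5  47.6]
 lips [280. 197.] 207 [613.2, 84.8, 145.6, 26.0, 79.4] [608.7  63.4  47.4]
 bed [247. 213.] 798 [572.4, -1.0, 160.8, 94.2, 77.8] [572.1 -28.3   7.8]
 yel [254. 195.] 28 [545.5  16.7  32.6] 0.04377338576050105
```

jog_arm --pt "0 0 2.57 -422 -118 -40 1" --pt "0 0 2.57 -422 -118 -40 1" --pt "0 0 2.57 -422 -118 -40 1" --pt "0 0 2.57 -422 -118 -40 1" --pt "0 0 2.57 -422 -118 -40 1" --pt "0 0 2.57 -422 -118 -40 1" --pt "0 0 2.57 -422 -118 -40 1" --pt "0 0 2.57 -422 -118 -40 1" --pt "0 0 2.57 -422 -118 -40 1" --pt "0 0 2.57 -422 -118 -40 1" --pt "0 0 2.57 -422 -118 -40 1" --pt "0 0 2.57 -422 -118 -40 1" --squeeze 25

```text
time: 1.3
ee_pos: [0.5363, 0.3839, 0.2619]
eef_rot: [0.858, 0.514, -0.0, 0.0]
ft_force: [-0.3, -1.0, -0.5]
width: 0.0869
grip_force: 0.0
```

```bash
cat >> h.py <<'E'
from scipy.spatial.transform import Rotation as R
def go(x,y,z,yaw,s=None):
    """move numbers to TCP x,y,z (mm), tool y at yaw deg, pointing down"""
    if s is None:
        from bench import status; s=status.read_state()
    R0=R.from_quat(s["eef_rot"]);a=np.radians(yaw)
    ty=np.array([np.cos(a),np.sin(a),0]);tz=np.array([0,0,-1.]);tx=np.cross(ty,tz)
    rv=(R0.inv()*R.from_matrix(np.stack([tx,ty,tz],1))).as_rotvec()
    d=R0.inv().apply(np.array([x,y,z])-np.array(s["ee_pos"])*1000)
    print("go",(x,y,z,yaw),"->",rv.round(3).tolist(),d.round(1).tolist())
def st():
    from bench import status; s=status.read_state();Rm=R.from_quat(s["eef_rot"]).as_matrix()
    print("t",round(s["time"],2),"p",(np.array(s["ee_pos"])*1000).round(1),"yaw",np.degrees(np.arctan2(Rm[1,1],Rm[0,1])).round(2),"tilt",(Rm[:,2]*1000).round(1),"F",np.round(s["ft_force"],1),"w",round(s["width"]*1000,1),"g",round(s["grip_force"],1),"j",np.round(s["joint_positions"],2))
    return s
E
python3 - <<'E'
from h import *
s=st();go(537,384,250,-71.7,s)
c=dict(np.load("top.npz"));P=cloud(c)
# bystander extents: points with z>0.03 round given top-image pixel boxes (800 scale)
for n,b in dict(flask=(270,95,350,200),beaker=(460,120,515,190),reagent=(165,170,240,250),box=(520,180,575,255),jar=(305,355,350,400),amber=(390,350,438,400),vial=(455,350,490,390)).items():
    x0,y0,x1,y1=[int(v/1.5625) for v in b];q=P[y0:y1,x0:x1].reshape(-1,3)
    for lo,hi in((.02,.06),(.06,.11),(.11,.25)):
        m=(q[:,2]>lo)&(q[:,2]<hi)
        if m.sum()>5: print(n,lo,hi,(np.percentile(q[m],[2,98],axis=0)[:,:2]*1000).round().tolist())
E
```

```text
t 1.3 p [536.3 383.9 261.9] yaw -28.12 tilt [-8.e-01 -6.e-01 -1.e+03] F [-0.3 -1.  -0.5] w 86.9 g 0.0 j [-0.98  0.41  0.41  1.32 -0.16  1.45 -1.07]
go (537, 384, 250, -71.7) -> [-0.0, 0.001, 0.761] [0.4, 0.6, 11.9]
flask 0.02 0.06 [[750.0, 124.0], [813.0, 197.0]]
flask 0.06 0.11 [[763.0, 135.0], [807.0, 188.0]]
flask 0.11 0.25 [[779.0, 152.0], [798.0, 172.0]]
beaker 0.02 0.06 [[764.0, -160.0], [862.0, -77.0]]
beaker 0.06 0.11 [[762.0, -144.0], [830.0, -77.0]]
reagent 0.02 0.06 [[671.0, 298.0], [719.0, 348.0]]
reagent 0.06 0.11 [[672.0, 299.0], [730.0, 359.0]]
reagent 0.11 0.25 [[684.0, 311.0], [721.0, 348.0]]
box 0.02 0.06 [[651.0, -243.0], [748.0, -179.0]]
jar 0.02 0.06 [[429.0, 111.0], [466.0, 142.0]]
jar 0.06 0.11 [[432.0, 114.0], [468.0, 150.0]]
amber 0.02 0.06 [[427.0, -14.0], [443.0, 33.0]]
amber 0.06 0.11 [[429.0, -17.0], [479.0, 34.0]]
amber 0.11 0.25 [[443.0, -3.0], [467.0, 19.0]]
vial 0.02 0.06 [[440.0, -94.0], [475.0, -59.0]]
vial 0.06 0.11 [[442.0, -93.0], [476.0, -63.0]]
```

jog_arm --pt "0 0 0.76 0.5 0.5 40 1" --pt "0 0 0.76 0.5 0.5 40 1" --pt "0 0 0.76 0.5 0.5 40 1" --pt "0 0 0.76 0.5 0.5 40 1" --pt "0 0 0.76 0.5 0.5 40 1" --pt "0 0 0.76 0.5 0.5 40 1" --pt "0 0 0.76 0.5 0.5 40 1"

```text
time: 2.0
ee_pos: [0.5367, 0.3845, 0.2222]
eef_rot: [0.986, 0.165, -0.0, 0.0]
ft_force: [-1.0, -0.7, -0.5]
width: 0.0871
grip_force: 0.0
```

```bash
cat > wl.py <<'E'
import sys
from h import *
from bench import status,camera
name=sys.argv[1]
s=st();c=camera("wrist")
T=np.eye(4);T[:3,:3]=R.from_quat(s["eef_rot"]).as_matrix();T[:3,3]=s["ee_pos"]
W=T@c["mount"];c["W"]=W;np.savez(name+".npz",**c)
cv2.imwrite(f"pics/{name}.png",c["image"][:,:,::-1])
P=cloud(c,W);hsv=cv2.cvtColor(c["image"],cv2.COLOR_RGB2HSV);H,S,V=[hsv[:,:,i].astype(int) for i in range(3)];ok=c["z_map"]>0;z=P[...,2]
def comps(m,amin):
    k,l,st_,ce=cv2.connectedComponentsWithStats(m.astype(np.uint8))
    return [(ce[i],l==i) for i in range(1,k) if st_[i,4]>=amin]
if __name__=="__main__":
    for ce,m in comps(ok&(H>100)&(H<125)&(S>110)&(V>30)&(z>.085)&(z<.12),30): print("fin",ce.round(),m.sum(),rect(P[m]),np.median(z[m]).round(4))
    for ce,m in comps(ok&(S<70)&(V>130)&(z>.05)&(z<.07),20): print("cap",ce.round(),m.sum(),(plane(c,[ce],np.median(z[m]),W)[0]*1000).round(1),"rect",rect(P[m]))
E
python3 wl.py w1
```

```text
t 2.0 p [536.7 384.5 222.2] yaw -71.04 tilt [-3.e-01 -4.e-01 -1.e+03] F [-1.  -0.7 -0.5] w 87.1 g 0.0 j [-1.07  0.44  0.53  1.38 -0.22  1.38 -1.78]
fin [259. 187.] 473 [536.3, 384.7, 34.9, 11.4, 19.2] 0.0937
cap [510.  22.] 45 [777.7 193.9  50.8] rect [778.3, 194.7, 22.5, 3.8, 23.9]
cap [344.  51.] 399 [682.5 349.6  60.7] rect [686.5, 345.5, 64.1, 23.2, 54.5]
cap [260. 150.] 178 [565.2 394.   56. ] rect [565.2, 394.1, 13.5, 12.6, -71.2]
cap [259. 210.] 95 [504.1 373.7  56. ] rect [504.6, 373.8, 13.0, 9.6, -70.7]
cap [350. 298.] 57 [434.4 234.4  55.1] rect [435.2, 233.7, 14.8, 7.4, 26.4]
```

View pics/w1.png

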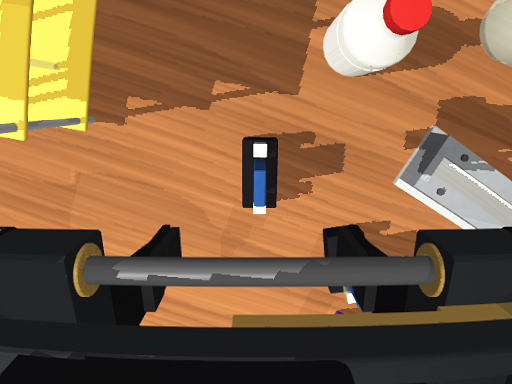

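The wrist view shows carrier A at (260,180), aligned with the fingers. I'll descend and grip.

jog_arm --pt "0 0 0 0 0 50 1" --pt "0 0 0 0 0 100 1" --pt "0 0 0 0 0 150 1" --pt "0 0 0 0 0 164 1" --pt "0 0 0 0 0 164 1" --pt "0 0 0 0 0 164 -1" --pt "0 0 0 0 0 164 -1" --pt "0 0 0 0 0 164 -1" --pt "0 0 0 0 0 164 -1" --pt "0 0 0 0 0 164 -1" --pt "0 0 0 0 0 164 -1" --squeeze 25

```text
time: 3.15
ee_pos: [0.5369, 0.3846, 0.0588]
eef_rot: [0.987, 0.163, 0.0, -0.0]
ft_force: [0.4, 0.7, 0.7]
width: 0.0472
grip_force: 0.0
```

```bash
python3 - <<'E'
from h import *
s=st()
# mouth frame from top view
a=78.4;d=np.array([np.cos(np.radians(a)),np.sin(np.radians(a))]);m=np.array([586,65])-50*d
print("mouth",m)
p=m-75*d;go(p[0],p[1],200,a-90,s)
E
```

```text
t 3.15 p [536.9 384.6  58.8] yaw -71.27 tilt [ 2.e-01  3.e-01 -1.e+03] F [0.4 0.7 0.7] w 47.2 g 0.0 j [-1.04  0.57  0.48  1.56 -0.29  1.08 -1.73]
mouth [575.94610394  16.02123752]
go (np.float64(560.8652598567545), np.float64(-57.446906199918004), 200, -11.599999999999994) -> [-0.0, -0.0, -1.041] [-119.2, 426.3, -141.3]
```

jog_arm --pt "0 0 0 0 0 0 -1" --pt "0 0 0 0 0 0 -1" --pt "0 0 0 0 0 0 -1" --pt "0 0 0 0 0 0 -1" --pt "0 0 0 0 0 0 -1" --pt "0 0 0 0 0 0 -1" --pt "0 0 0 0 0 0 -1" --pt "0 0 0 0 0 -30 -1" --pt "0 0 0 0 0 -80 -1" --pt "0 0 0 0 0 -130 -1" --pt "0 0 0 0 0 -180 -1" --pt "0 0 0 0 0 -180 -1" --squeeze 25

```text
time: 4.35
ee_pos: [0.5395, 0.3857, 0.2466]
eef_rot: [0.987, 0.163, 0.005, -0.003]
ft_force: [-0.3, 0.1, -1.5]
width: 0.0114
grip_force: 25.0
```

```bash
python3 - <<'E'
from h import *
s=st()
go(561,-57,237,-11.6,s)
E
```

```text
t 4.35 p [539.5 385.7 246.6] yaw -71.29 tilt [   8.7    7.6 -999.9] F [-0.3  0.1 -1.5] w 11.4 g 25.0 j [-1.07  0.43  0.54  1.35 -0.22  1.41 -1.79]
go (561, -57, 237, -11.6) -> [0.002, -0.012, -1.042] [-121.8, 426.3, 6.4]
```

jog_arm --pt "0 0 -1.041 -119 426 10 -1" --pt "0 0 -1.041 -119 426 10 -1" --pt "0 0 -1.041 -119 426 10 -1" --pt "0 0 -1.041 -119 426 10 -1" --pt "0 0 -1.041 -119 426 10 -1" --pt "0 0 -1.041 -119 426 10 -1" --pt "0 0 -1.041 -119 426 10 -1" --pt "0 0 -1.041 -119 426 10 -1" --pt "0 0 -1.041 -119 426 10 -1" --pt "0 0 -1.041 -119 426 10 -1" --pt "0 0 -1.041 -119 426 10 -1" --pt "0 0 -1.041 -119 426 10 -1"

```text
time: 5.55
ee_pos: [0.5608, -0.0557, 0.228]
eef_rot: [0.775, 0.632, -0.0, -0.0]
ft_force: [-0.2, 0.3, -1.0]
width: 0.0119
grip_force: 25.0
```

```bash
python3 wl.py w2; python3 - <<'E'
from h import *
c=dict(np.load("w2.npz"));W=c["W"];P=cloud(c,W);hsv=cv2.cvtColor(c["image"],cv2.COLOR_RGB2HSV)
H,S,V=[hsv[:,:,i].astype(int) for i in range(3)];x,y,z=np.moveaxis(P,-1,0)
reg=(S<60)&(x>.5)&(x<.68)&(y>-.1)&(y<.25)
print(np.histogram(z[reg],bins=np.arange(0,.06,.004)))
# lip top: for sections along slide, find slot edges across slide
a=np.radians(78.4);d=np.array([np.cos(a),np.sin(a)]);n=np.array([np.sin(a),-np.cos(a)])
q=P[reg]-np.r_[.5759,.0160,0];u=q[:,:2]@d;v=q[:,:2]@n
top=(q[:,2]>.042)&(q[:,2]<.053)
for u0 in np.arange(0,.2,.02):
    m=top&(abs(u-u0-.01)<.01)
    vv=np.sort(v[m])
    if len(vv)>10:
        g=np.diff(vv);i=np.argmax(g);print(round(u0+.01,3),len(vv),"min,max",(vv[[0,-1]]*1000).round(1),"slot",(vv[i:i+2]*1000).round(1))
m=top;print("u range lips",(np.percentile(u[m],[0,1,99,100])*1000).round(1))
b=(q[:,2]>.003)&(q[:,2]<.013)&(abs(v)<.05)&(u<-.01);print("apron u,v",(np.percentile(u[b],[0.5,99.5])*1000).round(1),(np.percentile(v[b],[.5,99.5])*1000).round(1))
E
```

```text
t 5.55 p [560.8 -55.7 228. ] yaw -11.55 tilt [-7.e-01  7.e-01 -1.e+03] F [-0.2  0.3 -1. ] w 11.9 g 25.0 j [-0.52  0.21  0.63  1.65 -0.13  1.32 -0.07]
cap [126.  25.] 102 [461.5 123.4  51.7] rect [460.1, 124.8, 35.3, 12.5, 54.0]
cap [236.  56.] 22 [563.6  70.4  50.5] rect [563.6, 70.3, 5.4, 5.1, -29.8]
cap [168. 134.] 130 [476.9   9.9  55. ] rect [473.6, 7.4, 53.1, 19.9, 88.4]
cap [456. 177.] 493 [771.9 -95.1  61.2] rect [776.5, -97.2, 61.5, 20.9, 55.5]
cap [493. 193.] 808 [ 816.6 -122.5   61. ] rect [811.3, -118.5, 62.1, 32.7, 62.2]
(array([  14, 6339,  674,    5,    0,    0,    0,    0,    0,    0,   25,
       3836,  614,    1]), array([0.   , 0.004, 0.008, 0.012, 0.016, 0.02 , 0.024, 0.028, 0.032,
       0.036, 0.04 , 0.044, 0.048, 0.052, 0.056]))
0.01 821 min,max [-33.8  32.9] slot [-12.7  11.9]
0.03 831 min,max [-33.4  32.6] slot [-12.7  11.8]
0.05 839 min,max [-33.1  32.3] slot [-12.7  11.6]
0.07 862 min,max [-33.6  31.8] slot [-13.4  11.6]
0.09 890 min,max [-33.5  32.4] slot [-13.3  11.6]
0.11 226 min,max [-33.2  32. ] slot [-12.4  12.2]
u range lips [  0.7   1.7 104.1 105.3]
apron u,v [-93.7 -10.6] [-42.   41.6]
```

View pics/w2.png

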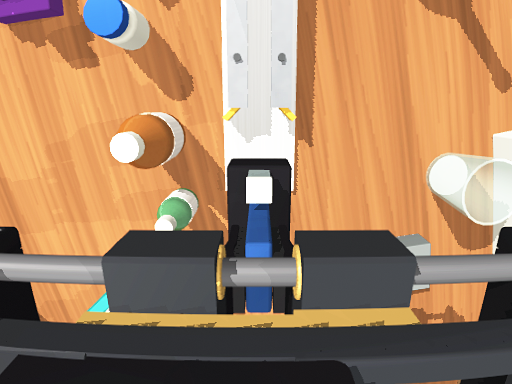

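Wrist view: the held carrier (front cap at (259,190)) is lined up with the slideway mouth (yellow guides at (231,113) and (288,113)). Next I'll check the in-hand offset.

```bash
cat > hand.py <<'E'
import sys
from h import *
MO=np.array([575.6,17.,8]);A=np.radians(78.5);D=np.array([np.cos(A),np.sin(A),0]);N=np.array([np.sin(A),-np.cos(A),0])
def hand(name):
    c=dict(np.load(name+".npz"));P=cloud(c,c["W"])*1000;hsv=cv2.cvtColor(c["image"],cv2.COLOR_RGB2HSV)
    S,V=hsv[...,1].astype(int),hsv[...,2].astype(int);z=P[...,2]
    w=(S<70)&(V>130);w[:170]=0;w[225:]=0;w[:,:235]=0;w[:,285:]=0
    q=P[w];q=q[abs(q[:,2]-np.median(q[:,2]))<3]
    print("cap top",rect(q/1000),"z",np.median(q[:,2]),"u,v",(((q.mean(0)-MO)@D).round(1),((q.mean(0)-MO)@N).round(1)))
    k=(V<60)&(np.abs(z-(np.median(q[:,2])-27))<4);k[:150]=0;k[:,:220]=0;k[:,300:]=0;k[225:]=0
    f=P[k];print("foot top",len(f),"z",np.median(f[:,2]).round(1),"u max",((f-MO)@D).max().round(1),"v",np.percentile((f-MO)@N,[1,99]).round(1),rect(f/1000))
if __name__=="__main__": hand(sys.argv[1])
E
python3 hand.py w2
python3 - <<'E'
from hand import *
s=st();p=MO-58*D;go(p[0],p[1],68,-11.5,s)
E
```

```text
cap top [566.7, -25.9, 13.6, 13.4, 78.3] z 225.60083893882074 u,v (np.float64(-43.5), np.float64(-0.2))
foot top 2440 z 198.5 u max -34.7 v [-19.2  19.2] [565.0, -36.0, 39.3, 38.8, -11.9]
t 5.6 p [560.9 -55.3 228.1] yaw -11.49 tilt [-6.e-01  6.e-01 -1.e+03] F [ 0.3  0.1 -1.6] w 11.8 g 25.0 j [-0.52  0.21  0.63  1.65 -0.13  1.32 -0.07]
go (np.float64(564.0366598038025), np.float64(-39.83563286800812), 68, -11.5) -> [-0.001, -0.0, 0.0] [15.7, 0.1, 160.1]
```

jog_arm --pt "0 0 0 16 0 50 -1" --pt "0 0 0 16 0 100 -1" --pt "0 0 0 16 0 145 -1" --pt "0 0 0 16 0 156 -1" --pt "0 0 0 16 0 159 -1" --pt "0 0 0 16 0 160 -1" --pt "0 0 0 16 0 160.5 -1" --pt "0 0 0 16 0 160.5 -1"

```text
time: 6.4
ee_pos: [0.5653, -0.0414, 0.0698]
eef_rot: [0.775, 0.632, 0.001, 0.001]
ft_force: [-0.4, -0.4, -1.5]
width: 0.0117
grip_force: 25.0
```

```bash
python3 -c "
from hand import *
s=st();p=np.array(s['ee_pos'])*1000-MO;print(p@D,p@N)"
```

```text
t 6.4 p [565.3 -41.4  69.8] yaw -11.63 tilt [ 2.8e+00  7.0e-01 -1.0e+03] F [-0.4 -0.4 -1.5] w 11.7 g 25.0 j [-0.49  0.38  0.58  1.82 -0.24  1.01 -0.02]
-59.238074393058135 1.5139778066001175
```

jog_arm --pt "0 0 0 0 0 0 -1" --pt "0 0 0 0 0 0 -1" --pt "0 0 0 0 0 0 -1"

```text
time: 6.7
ee_pos: [0.5642, -0.0414, 0.0683]
eef_rot: [0.775, 0.632, 0.0, 0.0]
ft_force: [0.5, -0.4, -1.6]
width: 0.0112
grip_force: 25.0
```

```bash
python3 -c "
from hand import *
s=st();p=np.array(s['ee_pos'])*1000-MO;print(p@D,p@N)"
```

```text
t 6.7 p [564.2 -41.4  68.3] yaw -11.63 tilt [ 4.e-01  2.e-01 -1.e+03] F [ 0.5 -0.4 -1.6] w 11.2 g 25.0 j [-0.49  0.38  0.58  1.82 -0.24  1.01 -0.02]
-59.54092519427748 0.490304239685322
```

jog_arm --pt "0 0 0 0 -0.5 0.7 -1" --pt "0 0 0 0 -0.5 1.2 -1" --pt "0 0 0 4 -0.5 1.2 -1" --pt "0 0 0 10 -0.5 1.2 -1" --pt "0 0 0 16 -0.5 1.2 -1" --pt "0 0 0 20 -0.5 1.2 -1" --pt "0 0 0 24 -0.5 1.2 -1" --pt "0 0 0 28 -0.5 1.2 -1" --pt "0 0 0 32 -0.5 1.2 -1" --pt "0 0 0 36 -0.5 1.2 -1" --pt "0 0 0 36 -0.5 1.2 -1"

```text
time: 7.8
ee_pos: [0.571, -0.0053, 0.0668]
eef_rot: [0.775, 0.632, 0.0, -0.0]
ft_force: [-0.7, -0.3, -1.7]
width: 0.0121
grip_force: 25.0
```

```bash
python3 -c "
from hand import *
s=st();p=np.array(s['ee_pos'])*1000-MO;print(p@D,p@N)"
```

```text
t 7.8 p [571.   -5.3  66.8] yaw -11.59 tilt [ 1.e-01  4.e-01 -1.e+03] F [-0.7 -0.3 -1.7] w 12.1 g 25.0 j [-0.54  0.39  0.56  1.81 -0.24  1.01 -0.08]
-22.813823802849598 -0.06209015263047546
```

jog_arm --pt "0 0 0 2 0 0.8 -1" --pt "0 0 0 8 0 1 -1" --pt "0 0 0 16 0 1 -1" --pt "0 0 0 24 0 1 -1" --pt "0 0 0 32 0 1 -1" --pt "0 0 0 40 0 1 -1" --pt "0 0 0 50 0 1 -1" --pt "0 0 0 60 0 1 -1" --pt "0 0 0 70 0 1 -1" --pt "0 0 0 80 0 1 -1" --pt "0 0 0 90 0 1 -1" --pt "0 0 0 90 0 1 -1"

```text
time: 9.0
ee_pos: [0.5893, 0.0849, 0.0659]
eef_rot: [0.774, 0.633, 0.001, -0.0]
ft_force: [0.2, 0.1, 0.3]
width: 0.0006
grip_force: 0.0
```

```bash
python3 -c "
from hand import *
s=st();p=np.array(s['ee_pos'])*1000-MO;print(p@D,p@N)"
```

```text
t 9.0 p [589.3  84.9  65.9] yaw -11.44 tilt [ 4.0e-01  1.4e+00 -1.0e+03] F [0.2 0.1 0.3] w 0.6 g 0.0 j [-0.64  0.44  0.53  1.74 -0.25  1.03 -0.23]
69.23468245621437 -0.0885893667527498
```

```bash
python3 - <<'E'
from h import *
from bench import camera
from hand import MO,D,N
for n in("top","scene"):
    c=camera(n);np.savez(n+"1.npz",**c)
    im=c["image"];
    if n=="scene": cv2.imwrite("pics/s1.png",cv2.resize(im[120:260,200:400,::-1],(800,560),interpolation=cv2.INTER_CUBIC))
    P=cloud(c)*1000;hsv=cv2.cvtColor(im,cv2.COLOR_RGB2HSV);H,S,V=[hsv[...,i].astype(int) for i in range(3)]
    m=(H>100)&(H<125)&(S>110)&(V>30)&(P[...,0]>520)&(P[...,0]<640)&(P[...,1]>-90)&(P[...,1]<220)&(P[...,2]>50)
    q=P[m];print(n,len(q),rect(q[q[:,2]>97]/1000) if (q[:,2]>97).sum()>4 else "", "u",np.percentile((q-MO)@D,[2,98]).round(1),"v",np.percentile((q-MO)@N,[2,98]).round(1),"z",np.percentile(q[:,2],[5,98]).round(1))
E
```

```text
top 159 [570.2, -5.8, 34.5, 9.7, 78.3] u [-40.   -5.9] v [-5.6  3.8] z [ 56.6 105.4]
scene 186 [595.0, 47.0, 106.8, 98.1, 30.4] u [-38.6  96.1] v [-33.3  20. ] z [ 53.3 223.1]
```

View pics/s1.png

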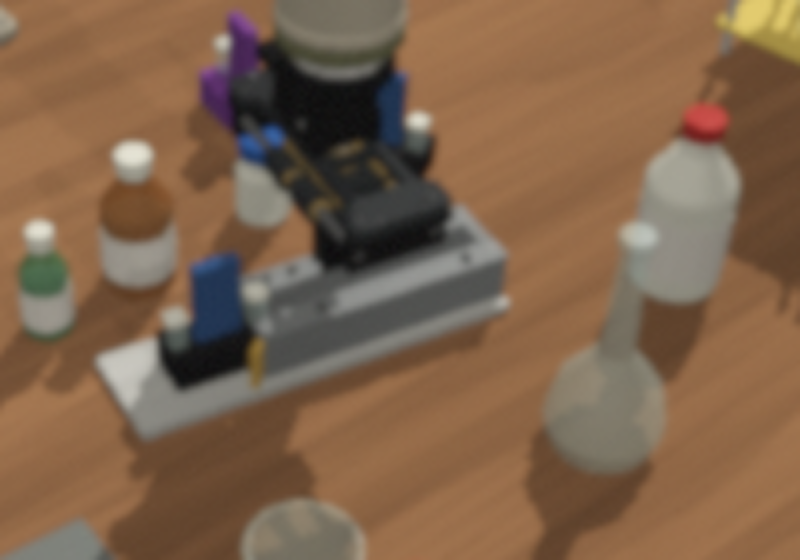

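The scene crop shows the carrier at the mouth, with its fin at (215,300) and front cell at (257,293) entering the slot. It stopped there and the fingers slid off. I'll back up, look and regrip.

jog_arm --pt "0 0 0 0 0 -50 -1" --pt "0 0 0 0 0 -100 -1" --pt "0 0 0 -30 0 -140 0" --pt "0 0 0 -80 0 -154 0" --pt "0 0 0 -140 0 -154 0" --pt "0 0 0 -140 0 -154 0" --pt "0 0 0 -140 0 -154 0" --pt "0 0 0 -140 0 -154 0"

```text
time: 9.9
ee_pos: [0.5608, -0.054, 0.2196]
eef_rot: [0.775, 0.632, 0.0, -0.0]
ft_force: [0.6, -0.1, 0.4]
width: 0.0392
grip_force: 0.0
```

```bash
cat > seat.py <<'E'
import sys
from hand import *
def seat(name):  # carrier sitting on the bed, seen by wrist
    c=dict(np.load(name+".npz"));P=cloud(c,c["W"])*1000;hsv=cv2.cvtColor(c["image"],cv2.COLOR_RGB2HSV)
    H,S,V=[hsv[...,i].astype(int) for i in range(3)];z=P[...,2];uv=np.stack([(P-MO)@D,(P-MO)@N],-1)
    near=(abs(uv[...,1])<45)&(abs(uv[...,0])<200)
    for t,m in dict(fin=(H>100)&(H<125)&(S>110)&(V>30)&(z>97)&(z<112),caps=(S<70)&(V>130)&(z>58)&(z<72),foot=(V<70)&(z>33)&(z<43),yel=(H>15)&(H<32)&(S>150)&(z>30)).items():
        k,l,st_,ce=cv2.connectedComponentsWithStats((m&near).astype(np.uint8))
        for i in range(1,k):
            if st_[i,4]>25:
                q=uv[l==i];print(t,st_[i,4],"u",np.percentile(q[:,0],[1,99]).round(1),"v",np.percentile(q[:,1],[1,99]).round(1),"z",np.median(z[l==i]).round(1),"rect",rect(q/1000))
if __name__=="__main__": seat(sys.argv[1])
E
python3 wl.py w3 | head -1; python3 seat.py w3
```

```text
t 9.9 p [560.8 -54.  219.6] yaw -11.59 tilt [-3.e-01  7.e-01 -1.e+03] F [ 0.6 -0.1  0.4] w 39.2 g 0.0 j [-0.54  0.22  0.65  1.66 -0.14  1.31 -0.07]
fin 568 u [-40.9  -5.5] v [-5.3  6. ] z 101.7 rect [-23.3, 0.4, 35.7, 11.4, 0.2]
caps 196 u [ 1.3 13.5] v [-5.8  6.7] z 64.0 rect [7.4, 0.5, 12.6, 12.2, 90.0]
caps 181 u [-60.6 -47.5] v [-6.1  6. ] z 63.8 rect [-54.1, -0.0, 13.3, 12.2, 0.3]
foot 1475 u [-61.8  14.6] v [-18.4  19.6] z 36.8 rect [-23.5, 0.4, 78.6, 39.3, 0.6]
yel 64 u [-12.7  -1.6] v [-38.6 -22.7] z 41.1 rect [-6.2, -30.4, 18.3, 5.3, 49.8]
yel 94 u [-12.8  -1.6] v [22.8 38.8] z 40.8 rect [-6.3, 31.0, 18.9, 5.6, -46.5]
yel 388 u [-50.1 -35.6] v [-24.9 -23.4] z 306.1 rect [-24.4, -15.6, 57.6, 7.0, 25.2]
yel 239 u [-49.9 -35.8] v [22.7 24.1] z 304.7 rect [-23.7, 14.7, 55.9, 6.9, -24.9]
yel 3840 u [-49.4 -47.5] v [-29.6  44.1] z 316.3 rect [-41.5, 11.7, 64.2, 58.2, -58.1]
```

View pics/w3.png

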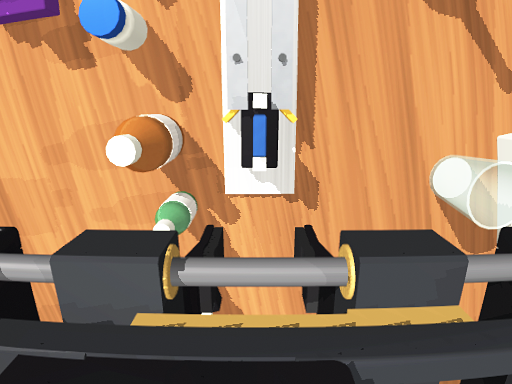

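Wrist view: the carrier (foot from (258,95) to (258,168)) is square and centred, with its front about 15 mm past the guides. I'll regrip and push gently while reading the force.

```bash
python3 -c "
from hand import *
s=st();p=MO-23.5*D+.3*N;go(p[0],p[1],66.5,-11.5,s)"
```

```text
t 9.95 p [561.  -53.3 219.5] yaw -11.51 tilt [-5.e-01  6.e-01 -1.e+03] F [ 0.2 -0.1  0.8] w 40.8 g 0.0 j [-0.54  0.22  0.65  1.66 -0.14  1.31 -0.07]
go (np.float64(571.208830952582), np.float64(-6.088040938914655), 66.5, -11.5) -> [-0.001, -0.001, -0.0] [48.2, 0.7, 153.0]
```

jog_arm --pt "0 0 0 48.2 0.7 0 -0.3" --pt "0 0 0 48.2 0.7 50 -0.3" --pt "0 0 0 48.2 0.7 100 -0.3" --pt "0 0 0 48.2 0.7 140 -0.3" --pt "0 0 0 48.2 0.7 153 -0.3" --pt "0 0 0 48.2 0.7 153 -0.3" --pt "0 0 0 48.2 0.7 153 -1" --pt "0 0 0 48.2 0.7 153 -1" --pt "0 0 0 48.2 0.7 153 -1" --pt "0 0 0 48.2 0.7 153 -1" --pt "0 0 0 48.2 0.7 153 -1" --squeeze 35

```text
time: 11.05
ee_pos: [0.572, -0.0078, 0.0682]
eef_rot: [0.775, 0.632, 0.001, 0.0]
ft_force: [-2.5, 0.5, 6.8]
width: 0.0122
grip_force: 34.9
```

jog_arm --pt "0 0 0 1 0 0 -1" --pt "0 0 0 2 0 0 -1" --pt "0 0 0 3 0 0 -1" --pt "0 0 0 4 0 0 -1" --pt "0 0 0 4 0 0 -1"

```text
time: 11.55
ee_pos: [0.5726, -0.006, 0.0683]
eef_rot: [0.776, 0.631, 0.0, 0.001]
ft_force: [-2.9, -5.1, 8.9]
width: 0.0115
grip_force: 34.9
```

```bash
python3 -c "
from hand import *
s=st();p=np.array(s['ee_pos'])*1000-MO;print(p@D,p@N,np.array(s['ft_force'])@D,s['torque'])"
```

```text
t 11.55 p [572.6  -6.   68.3] yaw -11.72 tilt [    1.6    -1.3 -1000. ] F [-2.9 -5.1  8.9] w 11.5 g 34.9 j [-0.55  0.39  0.58  1.8  -0.25  1.02 -0.08]
-23.111485019808228 1.6243447367259547 -5.616365474687299 [-1.3329585   0.7415931   0.02273664]
```

jog_arm --pt "0 0 0 0 0 -1 -1" --pt "0 0 0 0 0 -2 -1" --pt "0 0 0 2 0.5 -2 -1" --pt "0 0 0 4 0.5 -2 -1" --pt "0 0 0 6 0.5 -2 -1" --pt "0 0 0 6 0.5 -2 -1"

```text
time: 12.15
ee_pos: [0.5737, 0.0023, 0.0687]
eef_rot: [0.775, 0.632, -0.0, -0.0]
ft_force: [-0.8, -0.3, -1.8]
width: 0.0118
grip_force: 34.9
```

```bash
python3 -c "
from hand import *
s=st();p=np.array(s['ee_pos'])*1000-MO;print(p@D,p@N,np.array(s['ft_force'])@D,s['torque'])"
```

```text
t 12.15 p [573.7   2.3  68.7] yaw -11.59 tilt [-2.e-01  2.e-01 -1.e+03] F [-0.8 -0.3 -1.8] w 11.8 g 34.9 j [-0.56  0.4   0.58  1.8  -0.25  1.02 -0.09]
-14.810344573523048 1.0676327316212468 -0.4151289621384818 [-0.14988519  0.07269718  0.01753666]
```

The fit is free once I stop pressing down, so I'll slide it in lightly.

jog_arm --pt "0 0 0 6 -0.5 0.3 -1" --pt "0 0 0 12 -0.7 0.3 -1" --pt "0 0 0 20 -0.7 0.3 -1" --pt "0 0 0 28 -0.7 0.3 -1" --pt "0 0 0 36 -0.7 0.3 -1" --pt "0 0 0 44 -0.7 0.3 -1" --pt "0 0 0 52 -0.7 0.3 -1" --pt "0 0 0 60 -0.7 0.3 -1" --pt "0 0 0 68 -0.7 0.3 -1" --pt "0 0 0 76 -0.7 0.3 -1" --pt "0 0 0 84 -0.7 0.3 -1" --pt "0 0 0 92 -0.7 0.3 -1"

```text
time: 13.35
ee_pos: [0.5917, 0.0926, 0.0685]
eef_rot: [0.775, 0.632, 0.0, -0.0]
ft_force: [0.2, 0.4, -1.7]
width: 0.0119
grip_force: 34.9
```

```bash
python3 -c "
from hand import *
s=st();p=np.array(s['ee_pos'])*1000-MO;print(p@D,p@N,np.array(s['ft_force'])@D,s['torque'])"
```

```text
t 13.35 p [591.7  92.6  68.5] yaw -11.63 tilt [ 0.e+00  1.e-01 -1.e+03] F [ 0.2  0.4 -1.7] w 11.9 g 34.9 j [-0.66  0.44  0.54  1.73 -0.26  1.04 -0.24]
77.28536550967462 0.7122553087071828 0.4392542813666726 [-0.12053235  0.01591728 -0.00582788]
```

jog_arm --pt "0 0 0 10 0 0 -1" --pt "0 0 0 20 0 0 -1" --pt "0 0 0 30 0 0 -1" --pt "0 0 0 40 0 0 -1" --pt "0 0 0 50 0 0 -1" --pt "0 0 0 58 0 0 -1" --pt "0 0 0 64 0 0 -1" --pt "0 0 0 69 0 0 -1" --pt "0 0 0 69 0 0.5 -1" --pt "0 0 0 69 0 0.5 0" --pt "0 0 0 69 0 0.5 0" --pt "0 0 0 69 0 0.5 0"

```text
time: 14.55
ee_pos: [0.6056, 0.1589, 0.0681]
eef_rot: [0.775, 0.632, 0.0, 0.0]
ft_force: [-0.5, 0.1, 0.5]
width: 0.0283
grip_force: 0.0
```

```bash
python3 -c "
from hand import *
s=st();p=np.array(s['ee_pos'])*1000-MO;print(p@D,p@N,np.array(s['ft_force'])@D,s['torque'])
go(465,244.5,225,-64.6,s)"
```

```text
t 14.55 p [605.6 158.9  68.1] yaw -11.67 tilt [ 1.e-01 -2.e-01 -1.e+03] F [-0.5  0.1  0.5] w 28.3 g 0.0 j [-0.73  0.5   0.52  1.65 -0.27  1.06 -0.33]
145.00115849993873 1.0667879058306171 -0.0036760206957866764 [-0.16184172  0.04591857  0.0110502 ]
go (465, 244.5, 225, -64.6) -> [0.0, 0.0, 0.924] [55.4, -154.9, -156.9]
```

jog_arm --pt "0 0 0 0 0 -50 0" --pt "0 0 0 0 0 -100 0" --pt "0 0 0 0 0 -150 0" --pt "0 0 0.924 55 -155 -157 0" --pt "0 0 0.924 55 -155 -157 0" --pt "0 0 0.924 55 -155 -157 0" --pt "0 0 0.924 55 -155 -157 0" --pt "0 0 0.924 55 -155 -157 0" --pt "0 0 0.924 55 -155 -157 0" --pt "0 0 0.924 55 -155 -157 0" --pt "0 0 0.924 55 -155 -157 0" --pt "0 0 0.924 55 -155 -157 0"

```text
time: 15.75
ee_pos: [0.4648, 0.2444, 0.2251]
eef_rot: [0.975, 0.221, 0.0, -0.0]
ft_force: [0.3, -0.3, -0.0]
width: 0.0435
grip_force: 0.0
```

```bash
python3 wl.py w4; python3 -c "
from hand import *
c=dict(np.load('w4.npz'));P=cloud(c,c['W'])*1000;hsv=cv2.cvtColor(c['image'],cv2.COLOR_RGB2HSV);H,S,V=[hsv[...,i].astype(int) for i in range(3)]
m=(H>100)&(H<125)&(S>110)&(V>30)&(P[...,2]>97)&(P[...,2]<112);q=P[m]
if len(q): print('A fin u',np.percentile((q-MO)@D,[1,99]),'v',np.percentile((q-MO)@N,[1,99]),len(q))"
```

```text
t 15.75 p [464.8 244.4 225.1] yaw -64.45 tilt [ 0.e+00  2.e-01 -1.e+03] F [ 0.3 -0.3 -0. ] w 43.5 g 0.0 j [-1.12  0.11  0.59  1.75 -0.06  1.3  -1.64]
fin [409.  88.] 770 [605.2, 162.8, 36.1, 12.4, 78.9] 0.1011
fin [259. 186.] 440 [464.4, 245.1, 34.6, 10.6, 25.7] 0.0937
cap [371.  70.] 266 [610.7 193.9  63.6] rect [611.8, 192.8, 14.6, 14.4, -16.4]
cap [415. 111.] 208 [597.2 133.5  63.3] rect [599.2, 132.1, 14.9, 13.0, 79.8]
cap [258. 150.] 182 [491.6 258.8  55.8] rect [491.5, 258.7, 13.7, 12.5, 25.7]
cap [259. 209.] 95 [433.9 229.8  55.8] rect [434.5, 230.2, 13.2, 9.9, -63.9]
cap [334. 221.] 47 [455.9 146.7  51.7] rect [455.3, 145.3, 30.4, 8.8, -21.5]
cap [231. 306.] 85 [308.5 207.2  55.6] rect [311.2, 207.9, 22.6, 9.8, 8.8]
A fin u [131.90433485 166.08471255] v [-5.6278804   5.70234718] 567
```

jog_arm --pt "0 0 0 0 -0.8 50 -0.2" --pt "0 0 0 0 -0.8 100 -0.2" --pt "0 0 0 0 -0.8 145 -0.2" --pt "0 0 0 0 -0.8 166.5 -0.2" --pt "0 0 0 0 -0.8 166.5 -0.2" --pt "0 0 0 0 -0.8 166.5 -0.2" --pt "0 0 0 0 -0.8 166.5 -1" --pt "0 0 0 0 -0.8 166.5 -1" --pt "0 0 0 0 -0.8 166.5 -1" --pt "0 0 0 0 -0.8 166.5 -1" --pt "0 0 0 0 -0.8 166.5 -1" --pt "0 0 0 0 -0.8 166.5 -1" --squeeze 30

```text
time: 17.0
ee_pos: [0.4647, 0.2454, 0.059]
eef_rot: [0.975, 0.22, 0.0, -0.0]
ft_force: [-0.1, -1.5, 5.5]
width: 0.0114
grip_force: 30.0
```

```bash
python3 -c "
from hand import *
s=st();p=MO-74*D;go(p[0],p[1],228,-11.5,s)"
```

```text
t 17.0 p [464.7 245.4  59. ] yaw -64.58 tilt [ 5.e-01  6.e-01 -1.e+03] F [-0.1 -1.5  5.5] w 11.4 g 30.0 j [-1.06  0.3   0.56  1.93 -0.19  0.96 -1.54]
go (np.float64(560.8467728531274), np.float64(-55.514428141941394), 228, -11.5) -> [0.0, -0.001, -0.926] [-42.2, 313.0, -169.1]
```

jog_arm --pt "0 0 0 0 0 -40 -1" --pt "0 0 0 0 0 -90 -1" --pt "0 0 0 0 0 -140 -1" --pt "0 0 -0.926 -42 313 -169 -1" --pt "0 0 -0.926 -42 313 -169 -1" --pt "0 0 -0.926 -42 313 -169 -1" --pt "0 0 -0.926 -42 313 -169 -1" --pt "0 0 -0.926 -42 313 -169 -1" --pt "0 0 -0.926 -42 313 -169 -1" --pt "0 0 -0.926 -42 313 -169 -1" --pt "0 0 -0.926 -42 313 -169 -1" --pt "0 0 -0.926 -42 313 -169 -1"

```text
time: 18.2
ee_pos: [0.5607, -0.0583, 0.2273]
eef_rot: [0.776, 0.631, -0.001, 0.0]
ft_force: [0.2, -0.2, -2.6]
width: 0.0118
grip_force: 30.0
```

```bash
python3 wl.py w5|head -1; python3 hand.py w5; python3 -c "
from hand import *
s=st();p=MO-58*D;go(p[0],p[1],70,-11.5,s)"
```

```text
t 18.2 p [560.7 -58.3 227.3] yaw -11.75 tilt [-5.0e-01 -1.1e+00 -1.0e+03] F [ 0.2 -0.2 -2.6] w 11.8 g 30.0 j [-0.64  0.23  0.77  1.66 -0.16  1.32 -0.04]
cap top [566.6, -29.1, 14.1, 13.4, 77.9] z 224.04446392521433 u,v (np.float64(-46.6), np.float64(0.3))
foot top 2989 z 197.0 u max -37.6 v [-21.8  22.8] [564.8, -39.1, 45.5, 38.9, -11.5]
t 18.25 p [560.5 -56.1 227. ] yaw -11.66 tilt [-1.e+00 -1.e-01 -1.e+03] F [-0.7  0.6 -1.1] w 11.6 g 30.0 j [-0.64  0.23  0.77  1.66 -0.16  1.32 -0.04]
go (np.float64(564.0366598038025), np.float64(-39.83563286800812), 70, -11.5) -> [-0.001, 0.0, -0.003] [16.6, 0.3, 157.0]
```

jog_arm --pt "0 0 0 16 0 50 -1" --pt "0 0 0 16 0 100 -1" --pt "0 0 0 16 0 145 -1" --pt "0 0 0 16 0 155 -1" --pt "0 0 0 16 0 158 -1" --pt "0 0 0 16 0 158.5 -1" --pt "0 0 0 18 0 158.5 -1" --pt "0 0 0 23 0 158.5 -1" --pt "0 0 0 28 0 158.5 -1" --pt "0 0 0 33 0 158.5 -1" --pt "0 0 0 37 0 158.5 -1" --pt "0 0 0 39 0 158.5 -1"

```text
time: 19.45
ee_pos: [0.5684, -0.0211, 0.0699]
eef_rot: [0.775, 0.632, -0.002, 0.002]
ft_force: [-5.7, -15.4, 9.6]
width: 0.0118
grip_force: 30.0
```

jog_arm --pt "0 0 0 1 0 0 -1" --pt "0 0 0 2 0 0 -1" --pt "0 0 0 2 0 0 -1"

```text
time: 19.75
ee_pos: [0.5686, -0.0203, 0.0701]
eef_rot: [0.776, 0.631, -0.002, 0.002]
ft_force: [-6.2, -14.3, 10.8]
width: 0.0119
grip_force: 30.0
```

```bash
python3 -c "
from hand import *
s=st();p=np.array(s['ee_pos'])*1000-MO;print(p@D,p@N,np.array(s['ft_force'])@D,s['torque'])"
```

```text
t 19.75 p [568.6 -20.3  70.1] yaw -11.73 tilt [-4.0e-01 -5.3e+00 -1.0e+03] F [ -6.2 -14.3  10.8] w 11.9 g 30.0 j [-0.62  0.41  0.7   1.81 -0.3   1.03 -0.01]
-37.93047096279346 0.6182423485740749 -15.258223950373884 [-3.7981301   1.65718478  0.10466362]
```

jog_arm --pt "0 0 0 -3 0 -1.5 -1" --pt "0 0 0 -6 0 -2 -1" --pt "0 0 0 -3 0 -2 -1" --pt "0 0 0 0 0 -2 -1" --pt "0 0 0 3 0 -2 -1" --pt "0 0 0 5 0 -2 -1" --pt "0 0 0 5 0 -2 -1"

```text
time: 20.45
ee_pos: [0.5699, -0.0145, 0.0722]
eef_rot: [0.775, 0.631, -0.001, 0.002]
ft_force: [-6.1, -15.4, 11.6]
width: 0.0119
grip_force: 30.0
```

```bash
python3 -c "
from hand import *
s=st();p=np.array(s['ee_pos'])*1000-MO;print(p@D,p@N,np.array(s['ft_force'])@D,s['torque'])"; python3 wl.py w6|head -1; python3 seat.py w6
```

```text
t 20.45 p [569.9 -14.5  72.2] yaw -11.69 tilt [-2.0e-01 -4.5e+00 -1.0e+03] F [ -6.1 -15.4  11.6] w 11.9 g 30.0 j [-0.63  0.41  0.7   1.81 -0.3   1.03 -0.02]
-32.05831686578953 0.6706321424351293 -16.34916556964607 [-3.73468637  1.64711514  0.10832567]
t 20.45 p [569.9 -14.5  72.2] yaw -11.69 tilt [-2.0e-01 -4.5e+00 -1.0e+03] F [ -6.1 -15.4  11.6] w 11.9 g 30.0 j [-0.63  0.41  0.7   1.81 -0.3   1.03 -0.02]
fin 573 u [-22.  -14.6] v [-5.4  6.1] z 105.4 rect [-18.9, 0.7, 12.3, 8.8, 89.4]
fin 679 u [-48.9 -36.1] v [-5.2  6.2] z 108.8 rect [-42.9, 0.5, 13.9, 11.4, -0.2]
caps 623 u [-12.6   0.4] v [-6.2  6.9] z 66.1 rect [-6.2, 0.3, 13.4, 13.2, -0.3]
foot 2501 u [-40.2  -1. ] v [-21.8  22.9] z 40.3 rect [-22.3, 0.6, 45.6, 43.4, -88.8]
yel 204 u [-13.5  -2.4] v [-39.2 -23.9] z 40.8 rect [12.9, -16.6, 66.3, 7.6, 37.8]
yel 207 u [-13.4  -2.5] v [24.5 39.3] z 40.8 rect [-6.6, 32.1, 16.8, 5.8, -46.9]
yel 184 u [-8.8 11.8] v [-10.   -7.4] z 159.5 rect [16.3, -6.0, 51.9, 3.4, 11.1]
yel 32 u [-0.3  5. ] v [10.3 11.3] z 152.7 rect [2.2, 10.4, 5.8, 1.0, 9.6]
yel 26 u [-16.1  -3.9] v [10.3 11.7] z 157.2 rect [-11.2, 11.0, 14.8, 0.7, -6.0]
yel 39 u [-8.1 23.3] v [-1.1  6.7] z 166.9 rect [16.2, -0.2, 49.8, 7.9, -7.2]
yel 63 u [-8.2 -6.3] v [-43. -37.] z 170.6 rect [-7.1, -40.0, 6.1, 2.2, -81.6]
yel 42 u [-8.3 -6.7] v [23.1 27.6] z 170.5 rect [-7.6, 25.4, 4.6, 1.4, -75.5]
yel 33 u [-8.4 -6.9] v [35.  39.1] z 170.7 rect [-7.6, 37.0, 4.1, 1.4, 80.2]
yel 38 u [-8.1 -6.4] v [-30.6 -26. ] z 170.8 rect [-7.3, -28.3, 4.8, 1.7, 87.6]
yel 42 u [-8.4 21.7] v [-17.5  -4.9] z 170.6 rect [15.8, -6.6, 53.2, 4.1, 20.2]
yel 48 u [-8.2 -6.8] v [-4.5  0.4] z 170.7 rect [-7.5, -2.1, 5.1, 1.5, -85.6]
yel 42 u [-8.4 -6.6] v [ 9.7 14. ] z 170.2 rect [-7.7, 11.8, 4.2, 1.6, -69.8]
```

jog_arm --pt "0 0 0 -8 0 0 -1" --pt "0 0 0 -20 0 -2 -1" --pt "0 0 0 -30 0 -20 -1" --pt "0 0 0 -40 0 -70 -1" --pt "0 0 0 -40 0 -120 -1" --pt "0 0 0 -40 0 -155 -1" --pt "0 0 0 -40 0 -155 -1" --pt "0 0 0 -40 0 -155 -1"

```text
time: 21.3
ee_pos: [0.5622, -0.0491, 0.2262]
eef_rot: [0.774, 0.633, 0.001, -0.0]
ft_force: [-0.9, 1.5, -2.3]
width: 0.012
grip_force: 30.0
```

```bash
python3 wl.py w7|head -1; python3 hand.py w7; python3 - <<'E'
from hand import *
s=st();go(500.5,-372,230,7.6,s)
c=dict(np.load("top.npz"));P=cloud(c)*1000;V=c["image"].max(-1);z=P[...,2]
for n,(x,y,a) in dict(A=(536,384.5,18.8),B=(464.5,245,25.7),C=(433,-203,7)).items():
    a=np.radians(a);q=P-np.r_[x,y,0];u=q[...,0]*np.cos(a)+q[...,1]*np.sin(a);v=-q[...,0]*np.sin(a)+q[...,1]*np.cos(a)
    m=(z>24)&(z<36)&(abs(u)<48)&(abs(v)<35)&(V<110);print(n,m.sum(),np.percentile(v[m],[1,99]).round(1),np.percentile(u[m],[1,99]).round(1))
E
```

```text
t 21.3 p [562.2 -49.1 226.2] yaw -11.47 tilt [    1.1     1.2 -1000. ] F [-0.9  1.5 -2.3] w 12.0 g 30.0 j [-0.65  0.23  0.77  1.66 -0.17  1.32 -0.05]
cap top [567.0, -23.3, 13.8, 13.2, 78.6] z 220.46577039861248 u,v (np.float64(-41.1), np.float64(-0.4))
foot top 2476 z 194.3 u max -35.2 v [-22.4  22.2] [565.5, -33.0, 45.6, 31.5, -11.5]
t 21.35 p [561.6 -49.  225.2] yaw -11.48 tilt [-1.e+00  7.e-01 -1.e+03] F [-0.9  0.6 -1.9] w 11.9 g 30.0 j [-0.65  0.23  0.77  1.66 -0.17  1.32 -0.05]
go (500.5, -372, 230, 7.6) -> [-0.001, -0.001, -0.333] [-328.7, 4.4, -5.0]
A 278 [-19.9  19.7] [-40.6  36.4]
B 380 [-22.3  22.6] [-41.   37.3]
C 336 [-19.3  19.9] [-39.9  39.4]
```

jog_arm --pt "0 0 -0.333 -324 4 -5 -1" --pt "0 0 -0.333 -324 4 -5 -1" --pt "0 0 -0.333 -324 4 -5 -1" --pt "0 0 -0.333 -324 4 -5 -1" --pt "0 0 -0.333 -324 4 -5 -1" --pt "0 0 -0.333 -324 4 -5 -1" --pt "0 0 -0.333 -324 4 -5 -1" --pt "0 0 -0.333 -324 4 -5 -1" --pt "0 0 -0.333 -324 4 -5 -1" --pt "0 0 -0.333 -324 4 -5 -1"

```text
time: 22.35
ee_pos: [0.5017, -0.3663, 0.2297]
eef_rot: [0.658, 0.753, 0.0, -0.001]
ft_force: [-1.3, -0.3, -1.8]
width: 0.0116
grip_force: 30.0
```

```bash
python3 wl.py w8|head -1; python3 - <<'E'
from hand import *
s=st();go(500,-367.5,230,7.6,s)
c=dict(np.load("w8.npz"));P=cloud(c,c["W"])*1000;hsv=cv2.cvtColor(c["image"],cv2.COLOR_RGB2HSV);H,S,V=[hsv[...,i].astype(int) for i in range(3)];z=P[...,2]
m=(S>150)&((H<6)|(H>174))&(z>16)&(z<26)
if m.sum()>50: print("rim",rect(P[m]/1000),m.sum())
w=(S<70)&(V>130);w[:170]=0;w[225:]=0;w[:,:235]=0;w[:,285:]=0;q=P[w];print("cap",np.median(q,0).round(1))
E
```

```text
t 22.35 p [ 501.7 -366.3  229.7] yaw 7.65 tilt [   -1.5     1.6 -1000. ] F [-1.3 -0.3 -1.8] w 11.6 g 30.0 j [-0.08  0.41  0.85  1.5  -0.31  1.38  0.92]
t 22.4 p [ 501.9 -366.1  230. ] yaw 7.68 tilt [   -1.      1.4 -1000. ] F [-0.   0.3 -1.7] w 11.9 g 30.0 j [-0.08  0.41  0.85  1.5  -0.31  1.38  0.92]
go (500, -367.5, 230, 7.6) -> [-0.001, -0.002, 0.001] [-1.1, -2.0, 0.0]
rim [500.3, -373.0, 130.5, 90.0, -82.2] 740
cap [ 498.  -339.5  223.7]
```

View pics/w8.png

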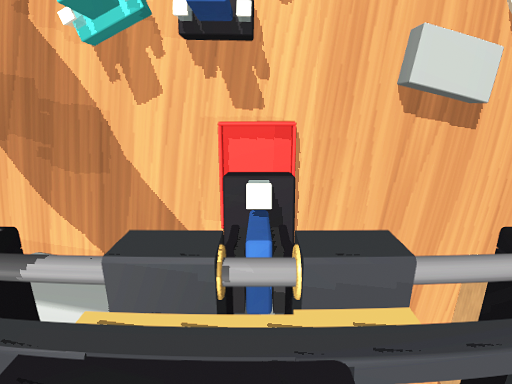

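Wrist view: the carrier (foot front at (258,175)) is above the tray (rim corners (222,122) and (296,122)) with clearance on both sides. I'll lower it.

jog_arm --pt "0 0 0 -2.6 -2 50 -1" --pt "0 0 0 -2.6 -2 100 -1" --pt "0 0 0 -2.6 -2 140 -1" --pt "0 0 0 -2.6 -2 155 -1" --pt "0 0 0 -2.6 -2 161 -1" --pt "0 0 0 -2.6 -2 163 -1" --pt "0 0 0 -2.6 -2 163 -1" --pt "0 0 0 -2.6 -2 163 -1"

```text
time: 23.2
ee_pos: [0.5006, -0.3712, 0.0697]
eef_rot: [0.659, 0.752, 0.0, 0.001]
ft_force: [0.3, -0.1, -2.1]
width: 0.0119
grip_force: 30.0
```

```bash
python3 -c "
from hand import *
st()"
```

```text
t 23.2 p [ 500.6 -371.2   69.7] yaw 7.57 tilt [    2.4    -1.  -1000. ] F [ 0.3 -0.1 -2.1] w 11.9 g 30.0 j [-0.01  0.55  0.77  1.67 -0.43  1.09  1.01]
```

jog_arm --pt "0 0 0 0 0 1 -1" --pt "0 0 0 0 0 1 -1" --pt "0 0 0 0 0 2 -1" --pt "0 0 0 0 0 2 -1"

```text
time: 23.6
ee_pos: [0.4998, -0.3707, 0.0662]
eef_rot: [0.659, 0.752, 0.0, 0.0]
ft_force: [-0.3, -0.8, -0.4]
width: 0.0118
grip_force: 30.0
```

jog_arm --pt "0 0 0 0 0 0 0" --pt "0 0 0 0 0 0 0" --pt "0 0 0 0 0 0 0" --pt "0 0 0 0 0 -40 0" --pt "0 0 0 0 0 -90 0" --pt "0 0 0 0 0 -140 0" --pt "0 0 1.58 176 -44 -159 0" --pt "0 0 1.58 176 -44 -159 0" --pt "0 0 1.58 176 -44 -159 0" --pt "0 0 1.58 176 -44 -159 0" --pt "0 0 1.58 176 -44 -159 0" --pt "0 0 1.58 176 -44 -159 0"

```text
time: 24.8
ee_pos: [0.4326, -0.1992, 0.2252]
eef_rot: [0.892, 0.452, 0.001, -0.001]
ft_force: [-0.9, -0.2, 0.4]
width: 0.0436
grip_force: 0.0
```

```bash
python3 - <<'E'
from hand import *
from bench import camera
s=st();go(433,-202.5,225,-83,s)
c=camera("top");np.savez("top2.npz",**c);P=cloud(c)*1000
hsv=cv2.cvtColor(c["image"],cv2.COLOR_RGB2HSV);H,S,V=[hsv[...,i].astype(int) for i in range(3)]
m=(P[...,1]<-290)&(P[...,0]>400)&(P[...,0]<600)&(P[...,1]>-450)
for t,k in dict(fin=(H>100)&(H<125)&(S>110)&(P[...,2]>85),foot=(V<80)&(P[...,2]>27)&(P[...,2]<42)).items():
    q=P[m&k]; print(t,len(q),rect(q/1000) if len(q)>5 else "",np.median(q[:,2]) if len(q) else "")
E
```

```text
t 24.8 p [ 432.6 -199.2  225.2] yaw -36.29 tilt [ 7.0e-01  2.2e+00 -1.0e+03] F [-0.9 -0.2  0.4] w 43.6 g 0.0 j [-0.58 -0.06  0.91  1.87  0.05  1.31 -0.32]
go (433, -202.5, 225, -83) -> [-0.002, -0.002, 0.815] [-2.5, 2.3, 0.2]
fin 0  
foot 0
```

jog_arm --pt "0 0 0.815 -2.5 2.3 0 0" --pt "0 0 0.815 -2.5 2.3 0 0" --pt "0 0 0.815 -2.5 2.3 0 0" --pt "0 0 0.815 -2.5 2.3 0 0" --pt "0 0 0.815 -2.5 2.3 0 0" --pt "0 0 0.815 -2.5 2.3 0 0" --pt "0 0 0.815 -2.5 2.3 0 0" --pt "0 0 0.815 -2.5 2.3 0 0"

```text
time: 25.65
ee_pos: [0.4332, -0.2057, 0.225]
eef_rot: [0.998, 0.064, -0.0, 0.0]
ft_force: [0.6, -0.6, 0.6]
width: 0.0436
grip_force: 0.0
```

```bash
python3 wl.py w9
```

```text
t 25.65 p [ 433.2 -205.7  225. ] yaw -82.69 tilt [-7.e-01 -7.e-01 -1.e+03] F [ 0.6 -0.6  0.6] w 43.6 g 0.0 j [-0.54 -0.04  0.88  1.86  0.04  1.31 -1.11]
fin [451. 140.] 539 [501.4, -380.3, 35.4, 12.6, -81.4] 0.0973
fin [258. 184.] 465 [433.9, -203.8, 35.6, 11.8, 5.5] 0.0938
cap [12. 23.] 33 [563.4  70.1  50.7] rect [562.9, 70.0, 7.2, 7.0, 25.9]
cap [ 82. 129.] 207 [461.4 -13.9  54.5] rect [458.9, -9.1, 54.2, 23.9, 13.9]
cap [405. 136.] 203 [ 497.6 -349.1   59.4] rect [497.5, -350.7, 14.4, 12.5, -81.6]
cap [462. 132.] 41 [ 511.  -410.7   59.2] rect [510.8, -411.9, 14.3, 3.1, -83.1]
cap [258. 148.] 179 [ 464.7 -200.3   55.9] rect [464.6, -200.3, 13.5, 12.5, 7.2]
cap [257. 207.] 107 [ 400.3 -207.4   56. ] rect [401.0, -207.4, 13.1, 10.4, -83.1]
cap [236. 253.] 90 [ 343.  -191.    55.7] rect [340.6, -190.9, 13.3, 10.7, -57.4]
cap [262. 298.] 80 [ 288.4 -227.4   55.6] rect [287.9, -228.5, 16.2, 8.5, 7.4]
```

jog_arm --pt "0 0 0.016 0 -1.8 50 -0.2" --pt "0 0 0.016 0 -1.8 100 -0.2" --pt "0 0 0.016 0 -1.8 145 -0.2" --pt "0 0 0.016 0 -1.8 166 -0.2" --pt "0 0 0.016 0 -1.8 166 -0.2" --pt "0 0 0.016 0 -1.8 166 -0.2" --pt "0 0 0.016 0 -1.8 166 -0.2" --pt "0 0 0.016 0 -1.8 166 -1" --pt "0 0 0.016 0 -1.8 166 -1" --pt "0 0 0.016 0 -1.8 166 -1" --pt "0 0 0.016 0 -1.8 166 -1" --pt "0 0 0.016 0 -1.8 166 -1" --squeeze 30

```text
time: 26.9
ee_pos: [0.433, -0.2036, 0.0591]
eef_rot: [0.999, 0.054, -0.0, 0.0]
ft_force: [-0.2, -0.4, 1.2]
width: 0.0121
grip_force: 30.0
```

```bash
python3 -c "
from hand import *
s=st();p=MO-74*D;go(p[0],p[1],230,-11.5,s)"
```

```text
t 26.9 p [ 433.  -203.6   59.1] yaw -83.79 tilt [-4.e-01 -4.e-01 -1.e+03] F [-0.2 -0.4  1.2] w 12.1 g 30.0 j [-0.46  0.24  0.89  2.06 -0.23  0.94 -0.91]
go (np.float64(560.8467728531274), np.float64(-55.514428141941394), 230, -11.5) -> [0.0, 0.001, -1.262] [143.0, -133.3, -171.0]
```

jog_arm --pt "0 0 0 0 0 -40 -1" --pt "0 0 0 0 0 -90 -1" --pt "0 0 0 0 0 -140 -1" --pt "0 0 -1.262 143 -133 -171 -1" --pt "0 0 -1.262 143 -133 -171 -1" --pt "0 0 -1.262 143 -133 -171 -1" --pt "0 0 -1.262 143 -133 -171 -1" --pt "0 0 -1.262 143 -133 -171 -1" --pt "0 0 -1.262 143 -133 -171 -1" --pt "0 0 -1.262 143 -133 -171 -1" --pt "0 0 -1.262 143 -133 -171 -1" --pt "0 0 -1.262 143 -133 -171 -1"

```text
time: 28.1
ee_pos: [0.5606, -0.0559, 0.2295]
eef_rot: [0.773, 0.635, -0.001, -0.0]
ft_force: [0.2, -0.8, -2.3]
width: 0.0119
grip_force: 30.0
```

jog_arm --pt "0 0 0 0 0 0 -1" --pt "0 0 0 0 0 0 -1" --pt "0 0 0 0 0 0 -1"

```text
time: 28.4
ee_pos: [0.5608, -0.0558, 0.2298]
eef_rot: [0.775, 0.632, -0.0, -0.0]
ft_force: [0.2, -0.3, -0.9]
width: 0.0117
grip_force: 30.0
```

```bash
python3 wl.py w10|head -1; python3 hand.py w10; python3 -c "
from hand import *
s=st();p=MO-58*D;go(p[0],p[1],69,-11.5,s)"
```

```text
t 28.4 p [560.8 -55.8 229.8] yaw -11.59 tilt [-8.e-01 -5.e-01 -1.e+03] F [ 0.2 -0.3 -0.9] w 11.7 g 30.0 j [-0.59  0.22  0.72  1.65 -0.15  1.33 -0.06]
cap top [567.0, -24.4, 13.8, 13.5, 78.7] z 226.5101844393797 u,v (np.float64(-42.1), np.float64(-0.1))
foot top 2534 z 199.4 u max -33.3 v [-19.2  19.3] [565.1, -35.4, 40.7, 39.5, 78.0]
t 28.45 p [560.8 -55.8 229.8] yaw -11.56 tilt [-7.e-01 -5.e-01 -1.e+03] F [-0.9 -0.5 -1.2] w 11.7 g 30.0 j [-0.59  0.22  0.72  1.65 -0.15  1.33 -0.06]
go (np.float64(564.0366598038025), np.float64(-39.83563286800812), 69, -11.5) -> [-0.001, 0.001, -0.001] [16.4, 0.1, 160.8]
```

jog_arm --pt "0 0 0 15 0 50 -1" --pt "0 0 0 15 0 100 -1" --pt "0 0 0 15 0 145 -1" --pt "0 0 0 15 0 157 -1" --pt "0 0 0 15 0 160 -1" --pt "0 0 0 15 0 161 -1" --pt "0 0 0 15 0 161 -1" --pt "0 0 0 15 0 161 -1" --pt "0 0 0 15 0 161 -1"

```text
time: 29.35
ee_pos: [0.5644, -0.0412, 0.0701]
eef_rot: [0.774, 0.633, 0.0, 0.0]
ft_force: [-0.4, -0.0, -0.8]
width: 0.0117
grip_force: 30.0
```

```bash
python3 -c "
from hand import *
s=st();p=np.array(s['ee_pos'])*1000-MO;print(p@D,p@N)"
```

```text
t 29.35 p [564.4 -41.2  70.1] yaw -11.49 tilt [    1.3    -0.  -1000. ] F [-0.4 -0.  -0.8] w 11.7 g 30.0 j [-0.55  0.39  0.65  1.82 -0.28  1.02  0.01]
-59.21945138367653 0.6627761939465051
```

jog_arm --pt "0 0 0 0 -0.5 0 -1" --pt "0 0 0 0 -0.5 0 -1" --pt "0 0 0 6 -0.5 0 -1" --pt "0 0 0 12 -0.5 0 -1" --pt "0 0 0 18 -0.5 0 -1" --pt "0 0 0 24 -0.5 0 -1" --pt "0 0 0 30 -0.5 0 -1" --pt "0 0 0 36 -0.5 0 -1" --pt "0 0 0 42 -0.5 0 -1" --pt "0 0 0 48 -0.5 0 -1" --pt "0 0 0 54 -0.5 0 -1" --pt "0 0 0 54 -0.5 0 -1"

```text
time: 30.55
ee_pos: [0.5741, 0.013, 0.0688]
eef_rot: [0.774, 0.633, -0.0, -0.0]
ft_force: [-0.0, -0.4, -1.3]
width: 0.0118
grip_force: 30.0
```

```bash
python3 -c "
from hand import *
s=st();p=np.array(s['ee_pos'])*1000-MO;print(p@D,p@N)"
```

```text
t 30.55 p [574.1  13.   68.8] yaw -11.42 tilt [-6.e-01 -1.e-01 -1.e+03] F [-0.  -0.4 -1.3] w 11.8 g 30.0 j [-0.62  0.41  0.63  1.8  -0.28  1.03 -0.08]
-4.204226980810751 -0.6441884831762557
```

jog_arm --pt "0 0 0 6 0.4 0 -1" --pt "0 0 0 14 0.4 0 -1" --pt "0 0 0 22 0.4 0 -1" --pt "0 0 0 30 0.4 0 -1" --pt "0 0 0 38 0.4 0 -1" --pt "0 0 0 46 0.4 0 -1" --pt "0 0 0 54 0.4 0 -1" --pt "0 0 0 60 0.4 0 -1" --pt "0 0 0 64 0.4 0 -1" --pt "0 0 0 66 0.4 0.3 -1" --pt "0 0 0 66 0.4 0.3 -1" --pt "0 0 0 66 0.4 0.3 -1"

```text
time: 31.75
ee_pos: [0.5875, 0.076, 0.0685]
eef_rot: [0.774, 0.633, -0.0, 0.0]
ft_force: [0.3, -0.2, -1.5]
width: 0.0118
grip_force: 30.0
```

jog_arm --pt "0 0 0 0 0 0 0" --pt "0 0 0 0 0 0 0" --pt "0 0 0 0 0 0 0" --pt "0 0 0 0 0 0 0" --pt "0 0 0 0 0 -50 0" --pt "0 0 0 0 0 -100 0" --pt "0 0 0 0 0 -150 0" --pt "0 0 0 -60 0 -180 0" --pt "0 0 0 -100 0 -180 0" --pt "0 0 0 -100 0 -180 0" --pt "0 0 0 -100 0 -180 0" --pt "0 0 0 -100 0 -180 0"

```text
time: 32.95
ee_pos: [0.5677, -0.0202, 0.2481]
eef_rot: [0.774, 0.633, -0.0, -0.0]
ft_force: [-1.0, 0.3, -0.2]
width: 0.0432
grip_force: 0.0
```

```bash
python3 wl.py w11|head -1; python3 seat.py w11|grep -v yel; python3 - <<'E'
from bench import camera
import cv2
c=camera("scene");cv2.imwrite("pics/s2.png",cv2.resize(c["image"][100:300,80:400,::-1],(800,500),interpolation=cv2.INTER_CUBIC))
E
```

```text
t 32.95 p [567.7 -20.2 248.1] yaw -11.42 tilt [-1.2e+00  1.0e-01 -1.0e+03] F [-1.   0.3 -0.2] w 43.2 g 0.0 j [-0.66  0.22  0.72  1.61 -0.15  1.37 -0.12]
fin 547 u [43.  78.6] v [-6.9  5.1] z 101.9 rect [60.9, -0.9, 35.8, 12.1, -0.2]
caps 208 u [110.5 123.7] v [-6.6  6.5] z 64.1 rect [117.1, -0.0, 13.4, 13.1, 0.0]
caps 196 u [85.8 98.6] v [-7.6  5.6] z 64.1 rect [92.2, -1.0, 13.3, 13.0, -89.8]
caps 142 u [24.4 35.8] v [-6.7  4.9] z 64.0 rect [30.1, -0.9, 11.7, 11.4, 89.9]
foot 379 u [108.6 148.9] v [-11.4  11.4] z 37.2 rect [129.0, -0.1, 41.1, 22.9, -0.4]
foot 621 u [ 22.7 100.1] v [-11.5  12.2] z 36.9 rect [61.6, 0.2, 78.4, 23.3, -0.6]
```

View pics/s2.png

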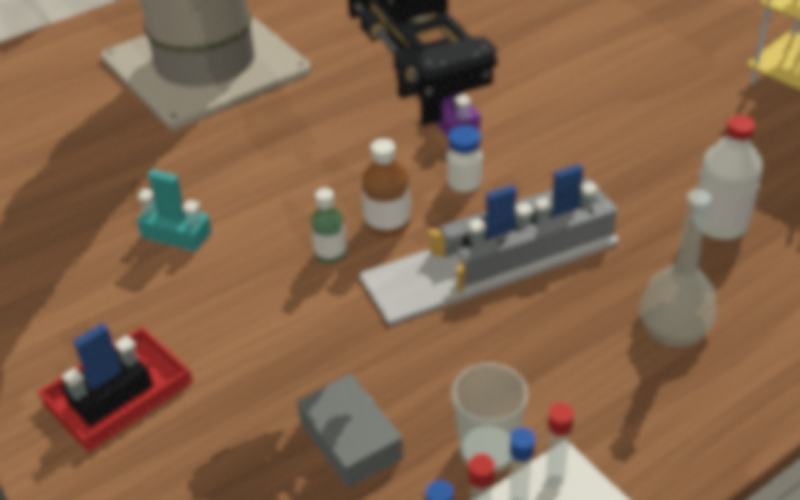

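The final scene shows two carriers fully inside the lane (fins at (502,212) and (568,190)). The third stands flat in the tray at (100,375), and the bystanders have not moved.

```bash
python3 -c "
from bench import order
print(order.close_job())"
```

```text
the job is handed in; nothing more can be done
None
```

I tried all three carriers in the slideway: two fit and are fully inside the covered lane, the third stuck at the mouth and stands flat in the red tray, and the job is handed in at about 33 s of the 67 s allowed.

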